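# Press a glazed tile home on its trivet

### The arm

A 6-joint arm with a two-finger parallel gripper is mounted at the origin on the work surface. World frame = base frame: x ahead of the robot, y to its left, z up, the work surface at z = 0. Lengths are in m, angles in rad, forces in N, time in s.
With the tool pointing down it reaches from about 0.375 to 0.9 m from the base axis. Payload 3.1 kg.
Tool frame: the origin (TCP) lies between the finger pads; the fingertips stand 8 mm ahead of it and the grasp point (between the pads) lies 11 mm behind it; z points along the fingers, y is the line along which they close (so a half turn about z gives the same grasp; the last joint's range is limited). The gripper opens to 87 mm and grips with 3 to 60 N. Pads are 19 mm wide; open, the fingers measure 117 mm over their backs; the gripper's body (75 mm by 190 mm) begins 51 mm behind the grasp point.
Start: joints at [-1.512, 0.527, 1.433, -0, 1.181, -0.178], TCP at [0.147, -0.607, 0.231] pointing down, gripper open.
Joint ranges: [-3.08, 3.08], [-0.75, 2.2], [0.22, 2.44], [-1.43, 4.57], [0, 2.65], [-2.85, 2.85]. Speed limits (rad/s): [2.79, 2.79, 3.14, 3.14, 3.14, 3.14].

### API

Orientations are given as a unit quaternion [x, y, z, w].
In Python, from rig import robot gives the robot as it stands.
- The arm moves only by the tool move_arm, never from a script. Its argument "motion" is text: rows parted by semicolons, each of 5 numbers parted by spaces: the opening, from -1 (shut) to 1 (fully open), then the shift along the tool's x, y, z normalised to -1 to 1, where 1 is 0.2 m, then the turn about the tool's z normalised to -1 to 1, where 1 is pi rad. A call has 1 to 12 rows; each row is the pose to reach, as a shift and turn from the pose commanded when the call began, along the tool's axes at that moment, turning the shorter way round; what a row does not reach only later rows make up. A row lasts 1/12 s, in which the tool goes at most 41.7 mm and 7.16 degrees, less where a joint would pass 70% of its speed; a pose out of reach is approached as far as the arm can. A call with a number of a shift or a turn outside -1 to 1 is refused whole. A call with a gripper value outside its range is refused whole. The fingers move at their own pace and stop on an object; "newtons" is the grip in N (left out, the last holds). Time passes only in rows, so rows that repeat a pose let the fingers close. It gives the time, the measured TCP pose, the force, the opening and the grip force at its end, in the units of the state.
- robot.get_obs(): the state, without advancing time (a new reading comes with each control period).
- robot.camera(name): name is "scene" or "top"; returns (picture, depth): 420x560x3 uint8, red, green, blue; 420x560 float32, m along the optical axis (not along the pixel's ray), 0 where there is no reading.
- robot.camera_model(name): a dict with "mtx" (3x3 intrinsics, pixels), "position" and "attitude" of the camera in the world. Camera axes: x right, y down, z forward; pixel columns grow to the right and rows downward; lengths in m; the calibration is good to about 2 mm. A picture is of the moment at which its call begins. camera_model takes no time and is no camera call.
- robot.hand_in(): hands the job in; it is judged then, once.
The state is a dict: "time": time; "q": joint angles; "joint_velocities": joint speeds; "joint_torque": joint torques, N m; "position": TCP position; "tool_rot": TCP orientation; "ft_force": force on the tool from outside, world axes, zero at the start; "moment": the same for the moment, N m; "grip_width": finger opening in m; "grip_force": force on a finger pad.
Only numpy, scipy, OpenCV 4.12 (cv2) and the standard library are available. Lean on these libraries where they do the work, as an engineer would, in place of code of your own. Each camera call takes 0.05 s, during which the arm holds its last target. There are 200 camera calls.

### The job

Take the dark blue tile off its cork block, lay it between the four green corner pieces of the wooden trivet, and push it down, one corner after another, until it lies level and fully home on the board at all four corners; then bed it with one steady push of about 20 N for a second. The tile is brittle and cracks above about 40 N, so feel your way; leave the other tiles, the mug, bowl, jars and brush where they are.

Things in the scene. Friction and masses are not known exactly. Their poses are not given: they have to be found in the camera images.
- blue_tile: the dark blue glazed ceramic tile with three white dots, 60 (x) by 90 (y) by 12 (z) mm, about 130 g; it starts lying glazed side up on one of three cork blocks 36 x 50 x 25 mm high (which block varies). Origin: centre of its underside; z up, y along its long side. Either way round will do.
- trivet: grey base fixed to the table and on it a wooden board, 104 (x) by 134 (y) by 18 mm, top 26 to 40 mm above the table (varies), on stiff feet that settle by 1 to 4 mm when pushed, and stay. On it four green L-shaped corner pieces 9.5 mm high enclose a 64 (x) by 94 (y) mm place; between them the long sides are open for 58 mm: finger room. Origin: centre of base's underside.
- pocket (a point): centre of the tile's place on the board's top face (moves with it; y along its long side). Four black 12 mm pegs stand 3 to 5 mm out of it at (+-22, +-36) mm: stiff push-fits, 7 to 10 N each to push level with the board; they stay where left. A tile rests on them, high and uneven, until all are pushed in; once home its underside is on the board, its top 2.5 mm above the corner pieces.
- white_tile: cream unglazed tile of the same size, on another cork block; leave it alone
- red_tile: dark red tile of the same size, on the third cork block; leave it alone
- mug: grey clay mug, 80 mm wide, 85 mm tall; origin under its centre; leave it alone
- bowl: teal bowl, 116 mm wide, 50 mm tall; leave it alone
- glaze_a: orange jar, 52 mm wide, 65 mm tall; leave it alone
- glaze_b: green jar, 52 mm wide, 65 mm tall; leave it alone
- brush: brush lying on the table; leave it alone
- tile_corner0 (a point): point on the blue tile's underside near its corner, near right (-28, -43 mm) from the tile's origin in the tile's own axes
- tile_corner1 (a point): point on the blue tile's underside near its corner, near left (-28, +43 mm) from the tile's origin in the tile's own axes
- tile_corner2 (a point): point on the blue tile's underside near its corner, far right (+28, -43 mm) from the tile's origin in the tile's own axes
- tile_corner3 (a point): point on the blue tile's underside near its corner, far left (+28, +43 mm) from the tile's origin in the tile's own axes
Mind the look-alikes: they are no part of the job. Leave any pink look-alike of the blue_tile alone.

How it is judged:
By the outcome, as a careful person would: the job done as asked, in the order asked, and still so for the second after the job is handed in, with the robot touching nothing.
It also fails if it takes over 72 s, if anything falls off the work surface, if the arm or the gripper's body presses on something with over 40 N, if the wrist force passes 120 N, or if a joint passes its speed limit or range.

## Working session

There is one attempt and no reset: what is moved stays moved. The work goes in short steps, Python scripts to look and compute and a tool call to move; the robot and the scene stay as the last step left them, time stands still between calls to the robot, and variables do not carry over. Pictures are saved under pics/ and viewed, at most 10 in all, crops included, and the job is handed in when it is done.

Besides the shell and the picture viewer there is one more tool, called after "Request:" as name(argument=value, ...) on one line, values as JSON. move_arm: Moves the arm, as the interface text tells. Its arguments: {"type":"object","properties":{"motion":{"type":"string"},"newtons":{"type":"number"}},"required":["motion"]}

```bash
mkdir -p pics; ls; cat > h.py <<'E'
import numpy as np, cv2
from rig import robot
from scipy.spatial.transform import Rotation as R
def cloud(name):
    im,d=robot.camera(name); m=robot.camera_model(name); K=np.array(m["mtx"])
    a=np.array(m["attitude"]); Rm=a if a.shape==(3,3) else R.from_quat(a).as_matrix()
    v,u=np.mgrid[:420,:560]
    P=np.stack([(u-K[0,2])/K[0,0]*d,(v-K[1,2])/K[1,1]*d,d],-1)@Rm.T+np.array(m["position"])
    P[d==0]=np.nan
    return im,P
def save(n,im): cv2.imwrite(n,im[...,::-1])
E
python3 - <<'E'
from h import *
print(robot.get_obs()); print(robot.camera_model("top")); print(robot.camera_model("scene"))
for n in("top","scene"):
    im,P=cloud(n); save(f"pics/{n}0.png",im); np.savez(f"{n}0.npz",im=im,P=P)
E
```

```text
pics
{'time': 0.0, 'q': array([-1.51149101e+00,  5.28472347e-01,  1.43394009e+00,  1.39783862e-06,
        1.18137985e+00, -1.78516029e-01]), 'joint_velocities': array([-1.54274710e-03,  1.49075992e-03, -7.99656398e-05,  2.19078778e-03,
       -3.55802709e-04,  3.43514184e-04]), 'joint_torque': array([-5.44653776e-04, -4.40040064e+01, -1.76591760e+01,  6.31680270e-02,
        5.83060272e-02, -1.58285475e-04]), 'position': array([ 0.14721631, -0.60666062,  0.2295558 ]), 'tool_rot': array([ 9.92937883e-01,  1.18630308e-01,  6.61610281e-05, -1.09782040e-03]), 'ft_force': array([ 0.58659246, -0.42113225,  0.06484434]), 'moment': array([-0.03434402,  0.0190558 , -0.00126978]), 'grip_force': 0.0, 'grip_width': 0.08699039545558485}
{'mtx': array([[537.74111394,   0.        , 277.58896895],
       [  0.        , 537.74111394, 209.33654612],
       [  0.        ,   0.        ,   1.        ]]), 'position': array([0.47386001, 0.06110578, 1.35728697]), 'attitude': array([ 0.70803823, -0.70565762,  0.01923071, -0.01895708])}
{'mtx': array([[407.90063275,   0.        , 279.00959657],
       [  0.        , 407.90063275, 207.4283076 ],
       [  0.        ,   0.        ,   1.        ]]), 'position': array([ 1.10071918, -0.44654663,  0.61688607]), 'attitude': array([ 0.82252543,  0.36009733, -0.18080606, -0.40136142])}
```

View pics/top0.png

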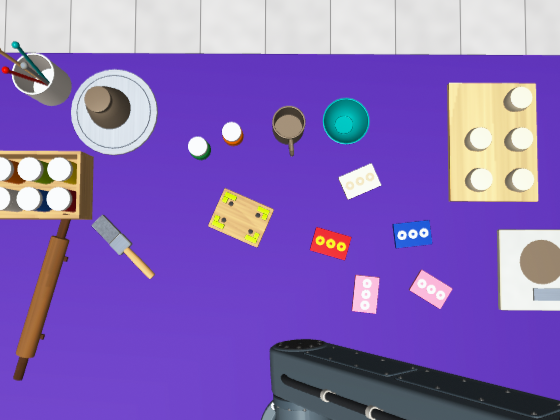

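View pics/scene0.png

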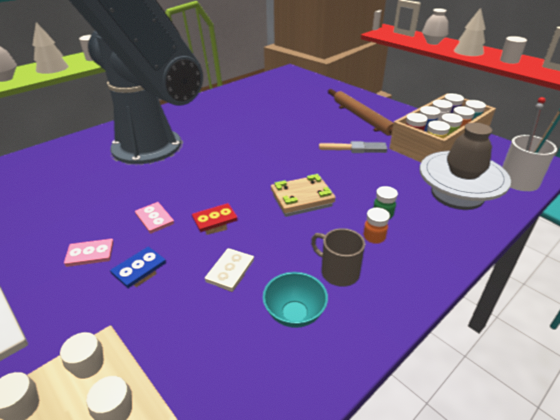

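Both pictures show the same layout. In the top view, the things that could be mistaken for the target are blue (413,234), red (331,243), white (360,181), pink (366,294) and pink (431,289). The description matches the dark blue tile with three white dots at (413,234), and the trivet is at (241,218). I'll check both in one close crop and measure them.

```bash
python3 - <<'E'
from h import *
D=np.load("top0.npz"); im,P=D["im"],D["P"]
a=cv2.resize(im[180:260,195:285],None,fx=6,fy=6,interpolation=cv2.INTER_CUBIC)[:420]
b=cv2.resize(im[209:262,385:440],None,fx=8,fy=8,interpolation=cv2.INTER_CUBIC)[:420]
a=cv2.resize(a,(400,420)); b=cv2.resize(b[:420],(400,420)); 
a=cv2.resize(im[180:260,201:281],(400,400),interpolation=cv2.INTER_CUBIC)
b=cv2.resize(im[209:259,388:438],(400,400),interpolation=cv2.INTER_CUBIC)
save("pics/crop1.png",np.hstack([a,b]))
hsv=cv2.cvtColor(im,cv2.COLOR_RGB2HSV)
def rect(mask,name):
    Q=P[mask]; z=np.nanmedian(Q[:,2]); Q=Q[np.abs(Q[:,2]-z)<.006]
    r=cv2.minAreaRect((Q[:,:2]*1000).astype(np.float32)); print(name,mask.sum(),"z",z,r,"mean",np.nanmean(Q,0))
    # plane
    A=np.c_[Q[:,:2],np.ones(len(Q))]; print(" tilt",np.linalg.lstsq(A,Q[:,2],rcond=None)[0][:2])
# height maps
m=np.zeros(im.shape[:2],bool); m[209:259,388:438]=1
rect(m&(P[...,2]>.028)&(P[...,2]<.06),"blue")
m=np.zeros(im.shape[:2],bool); m[180:255,201:281]=1
rect(m&(P[...,2]>.015),"board(all)")
g=m&(hsv[...,0]>27)&(hsv[...,0]<60)&(hsv[...,1]>180)
rect(g,"green")
n,lab,st,c=cv2.connectedComponentsWithStats(g.astype(np.uint8))
for i in range(1,n):
    if st[i,4]>5: print(c[i],st[i],np.nanmean(P[lab==i],0))
k=m&(im.max(-1)<90)
n,lab,st,c=cv2.connectedComponentsWithStats(k.astype(np.uint8))
for i in range(1,n):
    if st[i,4]>3: print("peg",c[i],st[i,4],np.nanmean(P[lab==i],0))
print(P[218,230:250:4]); print(P[234,405:420:4],P[250,300])
E
```

```text
blue 903 z 0.03678448540169743 ((486.27587890625, -269.7840576171875), (59.82535934448242, 91.21427917480469), 6.4228363037109375) mean [ 0.48629856 -0.26955006  0.03687554]
 tilt [ 0.00072528 -0.00094435]
board(all) 2271 z 0.0316598350811752 ((525.3482055664062, 152.49508666992188), (133.84930419921875, 103.7511215209961), 66.6021728515625) mean [0.52474415 0.15226146 0.03123093]
 tilt [ 0.00384542 -0.00227511]
green 311 z 0.040516107870371076 ((526.0233154296875, 152.32070922851562), (117.53914642333984, 86.6248779296875), 66.6089096069336) mean [0.5267348  0.15178976 0.04052866]
 tilt [-0.00436605  0.00395061]
[228.14814815 196.80246914] [222 192  15  11  81] [0.57543325 0.18217133 0.04088827]
[263.38461538 212.07692308] [258 206  12  14  78] [0.53822419 0.09552567 0.04018784]
[217.18181818 221.88311688] [212 215  12  14  77] [0.51362527 0.20843652 0.04056758]
[252.26666667 237.33333333] [245 233  14  10  75] [0.47628268 0.12240401 0.04052584]
peg [230.8 203. ] 10 [0.56056021 0.1760057  0.03553377]
peg [257.45454545 214.63636364] 11 [0.53210669 0.11021398 0.0352882 ]
peg [223.5 219.2] 10 [0.52055987 0.19357335 0.03615895]
peg [250.33333333 230.88888889] 9 [0.49208742 0.1275034  0.03508861]
[[0.52384545 0.178281   0.02869877]
 [0.52387645 0.16838825 0.02876128]
 [0.5237152  0.15812227 0.0339267 ]
 [0.52385578 0.14846092 0.03107889]
 [0.52369451 0.13828938 0.03623651]]
[[ 0.48571478 -0.25214613  0.03650957]
 [ 0.48576215 -0.26235426  0.03490993]
 [ 0.4857879  -0.27198018  0.03571488]
 [ 0.48580953 -0.28147729  0.03697048]] [0.4449603  0.00403167 0.00217162]
```

View pics/crop1.png

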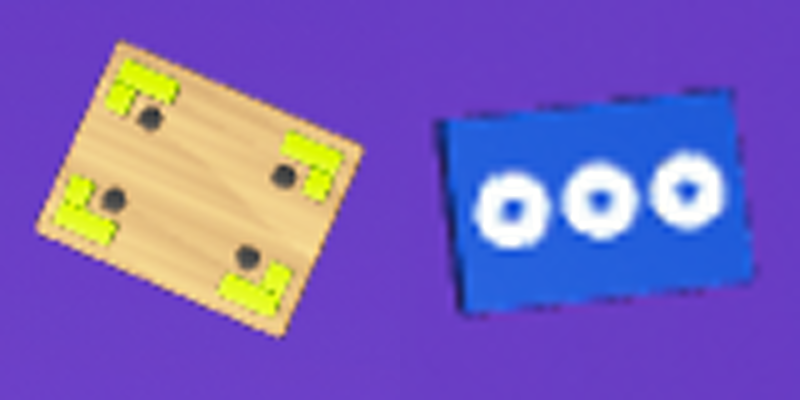

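The crop confirms the choice: blue tile with three white dots (right panel), top at z≈0.037, 60x91 mm, centre (0.486,-0.270), short axis at 6.4°. The trivet pocket (left panel, pegs and corner pieces visible) is centred at about (0.526,0.152), with its short axis at -23.4° and the board top near z 0.031. All of this agrees with the given sizes. I'll start the reach.

```bash
cat >> h.py <<'E'
def go(x,y,z,yaw):
    o=robot.get_obs(); T=R.from_quat(o["tool_rot"]).as_matrix(); p=o["position"]
    s=T.T@(np.array([x,y,z])-p)/.2
    cur=np.degrees(np.arctan2(T[1,1],T[0,1])); d=-((yaw-cur+90)%180-90)
    print("t%.2f"%o["time"],"pos",p.round(4),"yaw %.2f tilt %.2f"%(cur,np.degrees(np.arccos(-T[2,2]))),"F",o["ft_force"].round(2),"grip",o["grip_width"].round(4),o["grip_force"],"\nshift",s.round(4),"turn %.4f"%(d/180))
E
python3 -c "
from h import *
go(.486,-.2698,.10,6.4)"
```

```text
Traceback (most recent call last):
  File "h.py", line 16, in go
    print("t%.2f"%o["time"],"pos",p.round(4),"yaw %.2f tilt %.2f"%(cur,np.degrees(np.arccos(-T[2,2]))),"F",o["ft_force"].round(2),"grip",o["grip_width"].round(4),o["grip_force"],"\nshift",s.round(4),"turn %.4f"%(d/180))
                                                                                                                                         ^^^^^^^^^^^^^^^^^^^^^
AttributeError: 'float' object has no attribute 'round'
```

Request:
move_arm(motion="1 1 -0.6 0 -0.46; 1 1 -0.6 0 -0.46; 1 1 -0.6 0 -0.46; 1 1 -0.6 0 -0.46; 1 1 -0.6 0 -0.46; 1 1 -0.6 0 -0.46; 1 1 -0.6 0 -0.46; 1 1 -0.6 0 -0.46; 1 1 -0.6 0 -0.46; 1 1 -0.6 0 -0.46; 1 1 -0.6 0 -0.46; 1 1 -0.6 0 -0.46", newtons=15)

```text
time: 1.1
position: [0.3133, -0.4432, 0.2302]
tool_rot: [0.664, 0.748, 0.0, -0.0]
ft_force: [-0.9, -0.6, -0.6]
grip_width: 0.0874
grip_force: 0.0
```

```bash
python3 -c "
from h import *
go(.486,-.2698,.10,6.4)"
```

```text
Traceback (most recent call last):
  File "h.py", line 16, in go
    print("t%.2f"%o["time"],"pos",p.round(4),"yaw %.2f tilt %.2f"%(cur,np.degrees(np.arccos(-T[2,2]))),"F",o["ft_force"].round(2),"grip",o["grip_width"].round(4),o["grip_force"],"\nshift",s.round(4),"turn %.4f"%(d/180))
                                                                                                                                         ^^^^^^^^^^^^^^^^^^^^^
AttributeError: 'float' object has no attribute 'round'
```

```bash
sed -i 's/o\["grip_width"\].round(4)/round(o["grip_width"],4)/' h.py; python3 -c "
from h import *
go(.486,-.2698,.10,6.4)"
```

```text
t1.10 pos [ 0.3133 -0.4432  0.2302] yaw 6.75 tilt 0.06 F [-0.86 -0.61 -0.64] grip 0.0874 0.0 
shift [0.7591 0.9596 0.6512] turn 0.0019
```

Request:
move_arm(motion="1 0.759 0.96 0.65 0.002; 1 0.759 0.96 0.65 0.002; 1 0.759 0.96 0.65 0.002; 1 0.759 0.96 0.65 0.002; 1 0.759 0.96 0.65 0.002; 1 0.759 0.96 0.65 0.002; 1 0.759 0.96 0.65 0.002; 1 0.759 0.96 0.65 0.002; 1 0.759 0.96 0.65 0.002; 1 0.759 0.96 0.65 0.002")

```text
time: 1.93
position: [0.487, -0.2718, 0.1006]
tool_rot: [0.669, 0.744, -0.0, 0.0]
ft_force: [-0.0, 0.0, 0.1]
grip_width: 0.0872
grip_force: 0.0
```

```bash
python3 -c "
from h import *
go(.486,-.2698,.032,6.4)"
```

```text
t1.93 pos [ 0.487  -0.2718  0.1006] yaw 6.09 tilt 0.03 F [-0.04  0.03  0.14] grip 0.0872 0.0 
shift [ 0.0105 -0.0038  0.3432] turn -0.0017
```

Request:
move_arm(motion="1 0.01 -0.004 0.15 -0.002; 1 0.01 -0.004 0.25 -0.002; 1 0.01 -0.004 0.3 -0.002; 1 0.01 -0.004 0.343 -0.002; 1 0.01 -0.004 0.343 -0.002; 1 0.01 -0.004 0.343 -0.002")

```text
time: 2.43
position: [0.4861, -0.2703, 0.0324]
tool_rot: [0.667, 0.745, -0.0, 0.0]
ft_force: [1.0, -0.2, -0.2]
grip_width: 0.0872
grip_force: 0.0
```

Request:
move_arm(motion="-1 0 0 0 0; -1 0 0 0 0; -1 0 0 0 0; -1 0 0 0 0; -1 0 0 0 0; -1 0 0 0 0; -1 0 0 0 0", newtons=15)

```text
time: 3.02
position: [0.4864, -0.2695, 0.0323]
tool_rot: [0.666, 0.746, 0.0, 0.0]
ft_force: [0.1, 0.5, 3.1]
grip_width: 0.0601
grip_force: 15.0
```

Request:
move_arm(motion="-1 0 0 -0.1 0; -1 0 0 -0.25 0; -1 0.1 0 -0.4 0; -1 0.3 0 -0.4 0; -1 0.5 0 -0.4 0; -1 0.7 0 -0.4 0.04; -1 0.85 0 -0.4 0.08; -1 1 0 -0.4 0.1; -1 1 0 -0.4 0.1; -1 1 0 -0.4 0.1")

```text
time: 3.85
position: [0.463, -0.069, 0.1118]
tool_rot: [0.773, 0.634, -0.0, -0.0]
ft_force: [-0.2, 0.0, -1.7]
grip_width: 0.0599
grip_force: 15.0
```

```bash
python3 -c "
from h import *
go(.5258,.1523,.10,-23.4)"
```

```text
t3.85 pos [ 0.463  -0.069   0.1118] yaw -11.33 tilt 0.07 F [-0.17  0.02 -1.72] grip 0.0599 14.999672323465347 
shift [1.1466 0.0904 0.0592] turn 0.0670
```

Request:
move_arm(motion="-1 0.2 0.02 0 0.01; -1 0.4 0.04 0 0.03; -1 0.6 0.06 0 0.05; -1 0.8 0.08 0 0.067; -1 0.95 0.09 0 0.067; -1 1 0.09 0 0.067; -1 1 0.09 0 0.067; -1 1 0.09 0 0.067; -1 1 0.09 0 0.067")

```text
time: 4.6
position: [0.5212, 0.1199, 0.1117]
tool_rot: [0.837, 0.547, -0.001, -0.0]
ft_force: [-0.4, -0.2, -0.9]
grip_width: 0.06
grip_force: 15.0
```

```bash
python3 - <<'E'
from h import *
go(.5258,.1523,.06,-23.4)
im,P=cloud("top"); np.savez("top1.npz",im=im,P=P)
im2,P2=cloud("scene"); np.savez("scene1.npz",im=im2,P=P2)
a=cv2.resize(im[170:270,191:291],(400,400),interpolation=cv2.INTER_CUBIC)
b=cv2.resize(im2[140:240,250:350],(400,400),interpolation=cv2.INTER_CUBIC)
save("pics/hover.png",np.hstack([a,b]))
E
```

```text
t4.60 pos [0.5212 0.1199 0.1117] yaw -23.71 tilt 0.07 F [-0.42 -0.22 -0.88] grip 0.06 14.999305754899979 
shift [ 0.1578 -0.0441  0.2582] turn -0.0017
```

View pics/hover.png

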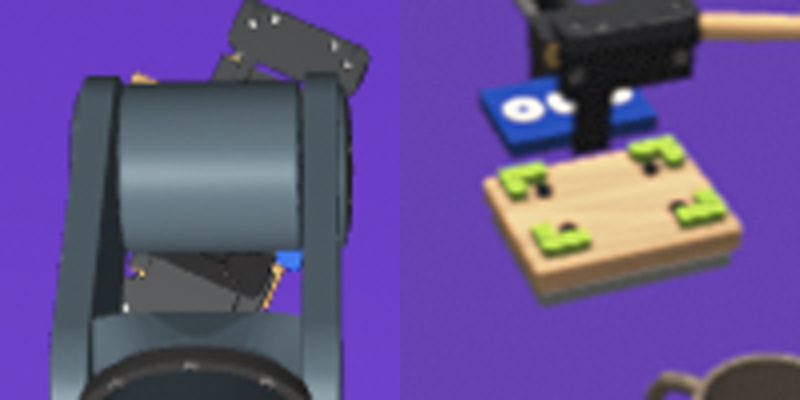

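The hover picture shows the tile level in the gripper at about (570,115) in the right half, with the pocket clear below it. The top view is blocked by the arm. I'll line up over the pocket and cross-check the pocket position with the scene camera.

Request:
move_arm(motion="-1 0.1 -0.03 0.1 -0.002; -1 0.158 -0.044 0.2 -0.002; -1 0.158 -0.044 0.258 -0.002; -1 0.158 -0.044 0.258 -0.002; -1 0.158 -0.044 0.258 -0.002; -1 0.158 -0.044 0.258 -0.002")

```text
time: 5.2
position: [0.5264, 0.1531, 0.0609]
tool_rot: [0.836, 0.549, 0.0, 0.0]
ft_force: [0.4, -1.7, -0.7]
grip_width: 0.06
grip_force: 15.0
```

```bash
python3 - <<'E'
from h import *
go(.5258,.1523,.044,-23.4)
for f in("scene0.npz","scene1.npz"):
    D=np.load(f); im,P=D["im"],D["P"]; hsv=cv2.cvtColor(im,cv2.COLOR_RGB2HSV)
    g=(hsv[...,0]>27)&(hsv[...,0]<60)&(hsv[...,1]>150)&(np.hypot(P[...,0]-.526,P[...,1]-.152)<.085)&(P[...,2]>.033)
    Q=P[g]; Q=Q[abs(Q[:,2]-np.median(Q[:,2]))<.004]; print(f,len(Q),np.median(Q[:,2]),cv2.minAreaRect((Q[:,:2]*1e3).astype(np.float32)))
im,P=cloud("scene"); save("pics/h2.png",cv2.resize(im[140:240,240:360],(720,600),interpolation=cv2.INTER_CUBIC))
b=(im[...,2]>120)&(im[...,0]<60)&(im[...,1]<130)&(np.hypot(P[...,0]-.526,P[...,1]-.152)<.085)&(P[...,2]>.05)
Q=P[b]; z=np.median(Q[:,2]); Q=Q[abs(Q[:,2]-z)<.004];print("tile",len(Q),z,cv2.minAreaRect((Q[:,:2]*1e3).astype(np.float32)))
E
```

```text
t5.20 pos [0.5264 0.1531 0.0609] yaw -23.34 tilt 0.03 F [ 0.39 -1.67 -0.68] grip 0.06 14.999411702156067 
shift [-0.005  -0.0014  0.0843] turn 0.0003
scene0.npz 192 0.03888304565552203 ((528.8401489257812, 148.61862182617188), (114.96920013427734, 85.1579818725586), 66.22723388671875)
scene1.npz 187 0.039020585069304614 ((528.28173828125, 148.90921020507812), (115.01492309570312, 88.0675048828125), 67.25238800048828)
tile 186 0.06370679916681632 ((526.3861694335938, 149.6726531982422), (87.0790786743164, 60.59784698486328), 67.7859115600586)
```

View pics/h2.png

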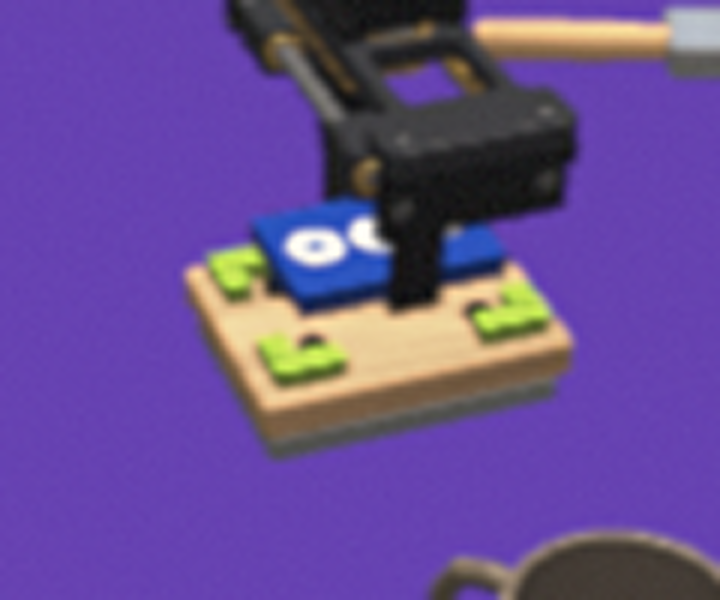

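The tile hovers over the pocket, with its near corner at (305,305). The two cameras disagree on the pocket's x by about 2 mm, so I'll aim between them and lower carefully by feel.

Request:
move_arm(motion="-1 -0.004 0.004 0.03 0; -1 -0.004 0.004 0.05 0; -1 -0.004 0.004 0.06 0; -1 -0.004 0.004 0.065 0; -1 -0.004 0.004 0.07 0; -1 -0.004 0.004 0.07 0")

```text
time: 5.75
position: [0.5264, 0.1531, 0.0462]
tool_rot: [0.835, 0.55, -0.0, -0.0]
ft_force: [-0.8, 0.6, -1.2]
grip_width: 0.0596
grip_force: 15.0
```

Request:
move_arm(motion="-1 0 0 0.003 0; -1 0 0 0.006 0; -1 0 0 0.006 0; -1 0 0 0.006 0")

```text
time: 6.08
position: [0.5266, 0.1531, 0.0452]
tool_rot: [0.835, 0.55, 0.0, 0.0]
ft_force: [-0.4, -0.2, -1.0]
grip_width: 0.0598
grip_force: 15.0
```

Request:
move_arm(motion="-1 0 0 0.003 0; -1 0 0 0.006 0; -1 0 0 0.006 0; -1 0 0 0.006 0")

```text
time: 6.42
position: [0.5265, 0.1531, 0.0439]
tool_rot: [0.835, 0.55, -0.0, -0.0]
ft_force: [-0.2, -0.4, -0.3]
grip_width: 0.06
grip_force: 15.0
```

Request:
move_arm(motion="-1 0 0 0.003 0; -1 0 0 0.006 0; -1 0 0 0.006 0; -1 0 0 0.006 0")

```text
time: 6.75
position: [0.5267, 0.1531, 0.0429]
tool_rot: [0.835, 0.55, 0.0, 0.0]
ft_force: [-0.4, 0.9, 2.0]
grip_width: 0.0599
grip_force: 15.0
```

Request:
move_arm(motion="-1 0 0 0.004 0; -1 0 0 0.004 0; -1 0 0 0.004 0")

```text
time: 7.0
position: [0.5267, 0.1531, 0.0421]
tool_rot: [0.835, 0.55, 0.0, 0.0]
ft_force: [-0.2, 0.4, 2.3]
grip_width: 0.0599
grip_force: 15.0
```

```bash
python3 - <<'E'
from h import *
go(.5258,.1523,.044,-23.4)
im,P=cloud("scene"); save("pics/h3.png",cv2.resize(im[140:240,240:360],(720,600),interpolation=cv2.INTER_CUBIC))
E
```

```text
t7.00 pos [0.5267 0.1531 0.0421] yaw -23.28 tilt 0.01 F [-0.23  0.43  2.33] grip 0.0599 14.999572187662125 
shift [-0.0054 -0.0024 -0.0094] turn 0.0007
```

View pics/h3.png

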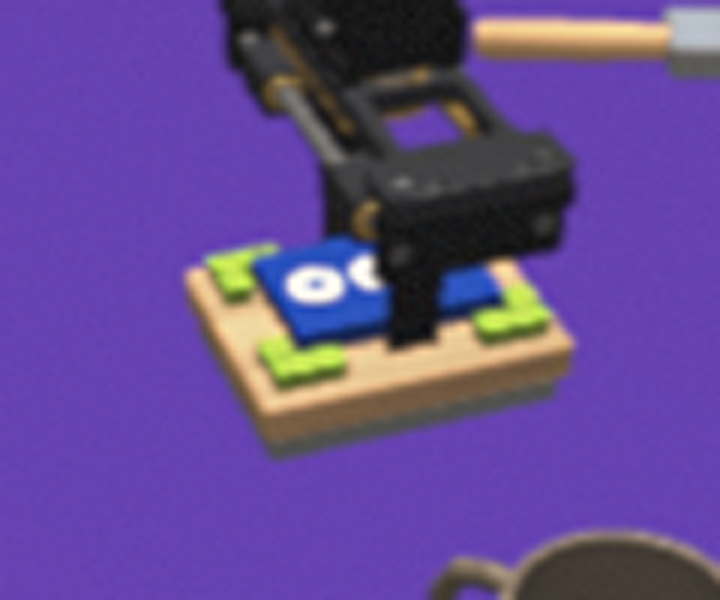

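The tile sits between all four green corners, near corner at about (305,340), resting on the pegs with light contact. I'll release, lift and shut the fingers.

Request:
move_arm(motion="0.3 0 0 0 0; 1 0 0 0 0; 1 0 0 0 0; 1 0 0 0 0; 1 0 0 -0.1 0; 1 0 0 -0.2 0; 1 0 0 -0.3 0; -1 0 0 -0.3 0; -1 0 0 -0.3 0; -1 0 0 -0.3 0; -1 0 0 -0.3 0; -1 0 0 -0.3 0")

```text
time: 8.05
position: [0.5257, 0.153, 0.1008]
tool_rot: [0.835, 0.55, -0.001, -0.001]
ft_force: [1.0, 1.1, -0.0]
grip_width: 0.0612
grip_force: 0.0
```

```bash
cat >> h.py <<'E'
def look(png=None):
    im,P=cloud("scene"); hsv=cv2.cvtColor(im,cv2.COLOR_RGB2HSV)
    near=np.hypot(P[...,0]-.526,P[...,1]-.152)<.085
    g=(hsv[...,0]>27)&(hsv[...,0]<60)&(hsv[...,1]>150)&near&(P[...,2]>.028)
    b=(im[...,2]>120)&(im[...,0]<60)&(im[...,1]<130)&near&(P[...,2]>.03)
    for n,m in(("green",g),("tile",b)):
        Q=P[m]; z=np.median(Q[:,2]); Q=Q[abs(Q[:,2]-z)<.004]; z=np.median(Q[:,2])
        c=np.r_[Q[:,:2].mean(0)]; A=np.c_[Q[:,:2]-[.5265,.153],np.ones(len(Q))]
        s=np.linalg.lstsq(A,Q[:,2],rcond=None)[0]
        r=cv2.minAreaRect((Q[:,:2]*1e3).astype(np.float32)); print(n,len(Q),"z %.4f"%s[2],"slope mm/m",(s[:2]*1e3).round(1),np.round(r[0],1),np.round(r[1],1),round(r[2],1))
    if png: save(png,cv2.resize(im[140:240,240:360],(720,600),interpolation=cv2.INTER_CUBIC))
E
python3 - <<'E'
from h import *
a=np.radians(66.6); ex=np.array([np.sin(a),-np.cos(a)]); ey=np.array([np.cos(a),np.sin(a)])
for sx in(-1,1):
  for sy in(-1,1): print(sx,sy,np.array([.5265,.1528])+sx*.022*ex+sy*.036*ey)
go(.5265,.1528,.06,-23.4); look("pics/rel.png")
E
```

```text
-1 -1 [0.49201207 0.12849809]
-1 1 [0.52060672 0.19457642]
1 -1 [0.53239328 0.11102358]
1 1 [0.56098793 0.17710191]
t8.05 pos [0.5257 0.153  0.1008] yaw -23.28 tilt 0.14 F [ 1.04  1.06 -0.01] grip 0.0612 0.0 
shift [0.001  0.0043 0.2042] turn 0.0007
green 146 z 0.0374 slope mm/m [-1.8  3.2] [528.4 149. ] [114.3  87.8] 66.5
tile 258 z 0.0449 slope mm/m [ 5.2 -0.1] [528.2 150. ] [89.  59.6] 66.3
```

Scene camera: tile centre (528.2,150.0) against pocket centre (528.4,149.0), so it is well centred. Now I'll press with the shut fingertips, starting at corner (-,-).

Request:
move_arm(motion="-1 -0.17 -0.085 0 0; -1 -0.17 -0.085 0 0; -1 -0.17 -0.085 0 0; -1 -0.17 -0.085 0 0; -1 -0.17 -0.085 0.1 0; -1 -0.17 -0.085 0.18 0; -1 -0.17 -0.085 0.2 0; -1 -0.17 -0.085 0.2 0; -1 -0.17 -0.085 0.2 0")

```text
time: 8.85
position: [0.4982, 0.1288, 0.062]
tool_rot: [0.835, 0.55, 0.0, 0.0]
ft_force: [0.0, 0.0, 0.4]
grip_width: 0.0022
grip_force: 0.0
```

Request:
move_arm(motion="-1 0 0 0.005 0; -1 0 0 0.01 0; -1 0 0 0.015 0; -1 0 0 0.015 0; -1 0 0 0.015 0")

```text
time: 9.27
position: [0.4976, 0.1286, 0.0592]
tool_rot: [0.835, 0.55, 0.0, 0.0]
ft_force: [-0.2, 0.1, 0.4]
grip_width: 0.0003
grip_force: 0.0
```

Request:
move_arm(motion="-1 0 0 0.003 0; -1 0 0 0.006 0; -1 0 0 0.01 0; -1 0 0 0.01 0; -1 0 0 0.01 0")

```text
time: 9.68
position: [0.4974, 0.1285, 0.0569]
tool_rot: [0.835, 0.55, -0.0, -0.0]
ft_force: [-0.6, -0.2, 0.2]
grip_width: 0.0003
grip_force: 0.0
```

Request:
move_arm(motion="-1 0 0 0.003 0; -1 0 0 0.006 0; -1 0 0 0.008 0; -1 0 0 0.008 0; -1 0 0 0.008 0")

```text
time: 10.1
position: [0.4975, 0.1286, 0.0553]
tool_rot: [0.835, 0.55, -0.0, -0.0]
ft_force: [-0.1, 0.4, -0.1]
grip_width: 0.0005
grip_force: 0.0
```

Request:
move_arm(motion="-1 0 0 0.003 0; -1 0 0 0.005 0; -1 0 0 0.005 0; -1 0 0 0.005 0")

```text
time: 10.43
position: [0.4975, 0.1286, 0.055]
tool_rot: [0.835, 0.55, 0.0, 0.0]
ft_force: [-2.1, -0.5, 5.5]
grip_width: 0.0004
grip_force: 2.9
```

Request:
move_arm(motion="-1 0 0 0.003 0; -1 0 0 0.005 0; -1 0 0 0.005 0; -1 0 0 0.005 0")

```text
time: 10.77
position: [0.4974, 0.1285, 0.0545]
tool_rot: [0.835, 0.55, 0.0, 0.0]
ft_force: [-2.7, 0.2, 10.1]
grip_width: 0.0006
grip_force: 5.2
```

Request:
move_arm(motion="-1 0 0 0.003 0; -1 0 0 0.005 0; -1 0 0 0.005 0; -1 0 0 0.005 0")

```text
time: 11.1
position: [0.4972, 0.1285, 0.0539]
tool_rot: [0.835, 0.55, -0.0, 0.0]
ft_force: [-2.6, -0.7, 13.0]
grip_width: 0.0006
grip_force: 6.8
```

Request:
move_arm(motion="-1 0 0 0.003 0; -1 0 0 0.005 0; -1 0 0 0.005 0; -1 0 0 0.005 0")

```text
time: 11.43
position: [0.4968, 0.1285, 0.0531]
tool_rot: [0.835, 0.55, -0.0, -0.0]
ft_force: [-3.6, -1.8, 16.9]
grip_width: 0.0006
grip_force: 8.1
```

Request:
move_arm(motion="-1 0 0 0.003 0; -1 0 0 0.005 0; -1 0 0 0.005 0; -1 0 0 0.005 0")

```text
time: 11.77
position: [0.4965, 0.1284, 0.0523]
tool_rot: [0.835, 0.55, -0.001, -0.0]
ft_force: [-4.2, -2.3, 17.3]
grip_width: 0.0004
grip_force: 9.2
```

Request:
move_arm(motion="-1 0 0 0.003 0; -1 0 0 0.005 0; -1 0 0 0.005 0; -1 0 0 0.005 0")

```text
time: 12.1
position: [0.4967, 0.1283, 0.0517]
tool_rot: [0.835, 0.55, -0.0, 0.0]
ft_force: [-5.7, -1.7, 21.5]
grip_width: 0.0003
grip_force: 11.1
```

Request:
move_arm(motion="-1 0 0 0.003 0; -1 0 0 0.005 0; -1 0 0 0.005 0; -1 0 0 0.005 0")

```text
time: 12.43
position: [0.497, 0.1282, 0.0513]
tool_rot: [0.835, 0.55, -0.0, 0.0]
ft_force: [-5.7, -1.9, 25.9]
grip_width: -0.0001
grip_force: 13.1
```

Request:
move_arm(motion="-1 0 0 -0.03 0; -1 0 0 -0.08 0; -1 0 0.09 -0.08 0; -1 0 0.18 -0.08 0; -1 0 0.18 -0.06 0; -1 0 0.18 -0.05 0; -1 0 0.18 -0.045 0; -1 0 0.18 -0.04 0; -1 0 0.18 -0.04 0")

```text
time: 13.18
position: [0.529, 0.1147, 0.0558]
tool_rot: [0.835, 0.55, -0.001, -0.001]
ft_force: [-0.1, -0.3, -0.3]
grip_width: 0.0005
grip_force: 0.0
```

```bash
python3 - <<'E'
from h import *
go(.5314,.1126,.0555,-23.4); look()
E
```

```text
t13.18 pos [0.529  0.1147 0.0558] yaw -23.25 tilt 0.15 F [-0.06 -0.31 -0.28] grip 0.0005 0.0 
shift [-0.0049  0.0153  0.0013] turn 0.0008
green 140 z 0.0374 slope mm/m [-3.5  0.1] [528.8 149. ] [115.   86.8] 66.4
tile 175 z 0.0435 slope mm/m [ 8.6 27.1] [529.8 146.5] [86.6 53.6] 64.1
```

Request:
move_arm(motion="-1 0 0.01 0 0; -1 0 0.01 0.005 0; -1 0 0.01 0.01 0; -1 0 0.01 0.01 0; -1 0 0.01 0.01 0")

```text
time: 13.65
position: [0.5323, 0.1136, 0.0543]
tool_rot: [0.835, 0.55, -0.0, -0.0]
ft_force: [0.6, 0.6, 0.0]
grip_width: 0.0004
grip_force: 0.0
```

Request:
move_arm(motion="-1 0 0 0.003 0; -1 0 0 0.006 0; -1 0 0 0.01 0; -1 0 0 0.01 0; -1 0 0 0.01 0")

```text
time: 14.07
position: [0.5325, 0.1135, 0.0528]
tool_rot: [0.835, 0.55, 0.0, 0.0]
ft_force: [-0.7, -0.2, 4.7]
grip_width: 0.0001
grip_force: 2.3
```

Request:
move_arm(motion="-1 0 0 0.003 0; -1 0 0 0.005 0; -1 0 0 0.005 0; -1 0 0 0.005 0")

```text
time: 14.4
position: [0.5325, 0.1135, 0.0523]
tool_rot: [0.835, 0.55, 0.0, 0.0]
ft_force: [-3.0, -0.7, 9.5]
grip_width: 0.0005
grip_force: 4.5
```

Request:
move_arm(motion="-1 0 0 0.003 0; -1 0 0 0.006 0; -1 0 0 0.008 0; -1 0 0 0.008 0; -1 0 0 0.008 0")

```text
time: 14.82
position: [0.5324, 0.1133, 0.0511]
tool_rot: [0.835, 0.55, 0.0, 0.0]
ft_force: [-2.9, -1.0, 12.7]
grip_width: 0.0003
grip_force: 6.2
```

Request:
move_arm(motion="-1 0 0 0.003 0; -1 0 0 0.006 0; -1 0 0 0.006 0; -1 0 0 0.006 0")

```text
time: 15.15
position: [0.5325, 0.1133, 0.051]
tool_rot: [0.835, 0.55, 0.0, 0.0]
ft_force: [-4.0, -2.5, 20.4]
grip_width: 0.0006
grip_force: 9.9
```

Request:
move_arm(motion="-1 0 0 0.003 0; -1 0 0 0.006 0; -1 0 0 0.006 0; -1 0 0 0.006 0")

```text
time: 15.48
position: [0.5325, 0.1133, 0.0508]
tool_rot: [0.835, 0.55, 0.0, 0.001]
ft_force: [-5.6, -2.4, 27.2]
grip_width: 0.0005
grip_force: 13.7
```

Request:
move_arm(motion="-1 0 0 -0.03 0; -1 0 0 -0.08 0; -1 0.17 0 -0.08 0; -1 0.34 0 -0.08 0; -1 0.34 0 -0.08 0; -1 0.34 0 -0.06 0; -1 0.34 0 -0.05 0; -1 0.34 0 -0.045 0; -1 0.34 0 -0.045 0; -1 0.34 0 -0.045 0")

```text
time: 16.32
position: [0.5587, 0.1751, 0.056]
tool_rot: [0.836, 0.549, -0.001, -0.0]
ft_force: [0.6, 0.2, -0.3]
grip_width: 0.0003
grip_force: 0.0
```

Request:
move_arm(motion="-1 0 0 0.003 0; -1 0 0 0.006 0; -1 0 0 0.01 0; -1 0 0 0.01 0; -1 0 0 0.01 0")

```text
time: 16.73
position: [0.5595, 0.1759, 0.0547]
tool_rot: [0.835, 0.55, 0.0, 0.0]
ft_force: [-0.0, -0.8, 1.8]
grip_width: 0.0003
grip_force: 1.3
```

Request:
move_arm(motion="-1 0 0 0.003 0; -1 0 0 0.006 0; -1 0 0 0.008 0; -1 0 0 0.008 0; -1 0 0 0.008 0")

```text
time: 17.15
position: [0.5598, 0.176, 0.0537]
tool_rot: [0.835, 0.55, 0.001, 0.0]
ft_force: [-1.0, -0.6, 6.9]
grip_width: 0.0007
grip_force: 3.6
```

Request:
move_arm(motion="-1 0 0 0.003 0; -1 0 0 0.006 0; -1 0 0 0.008 0; -1 0 0 0.008 0; -1 0 0 0.008 0")

```text
time: 17.57
position: [0.5602, 0.1758, 0.0524]
tool_rot: [0.835, 0.55, 0.001, 0.001]
ft_force: [-1.1, -1.5, 9.1]
grip_width: 0.0004
grip_force: 4.1
```

Request:
move_arm(motion="-1 0 0 0.003 0; -1 0 0 0.006 0; -1 0 0 0.006 0; -1 0 0 0.006 0")

```text
time: 17.9
position: [0.5605, 0.1758, 0.0515]
tool_rot: [0.835, 0.55, 0.001, 0.001]
ft_force: [-1.1, -1.9, 9.4]
grip_width: 0.0003
grip_force: 4.7
```

Request:
move_arm(motion="-1 0 0 0.003 0; -1 0 0 0.006 0; -1 0 0 0.006 0; -1 0 0 0.006 0")

```text
time: 18.23
position: [0.5606, 0.1759, 0.0513]
tool_rot: [0.835, 0.55, 0.001, 0.001]
ft_force: [-2.2, -1.8, 14.6]
grip_width: 0.0002
grip_force: 7.7
```

Request:
move_arm(motion="-1 0 0 0.003 0; -1 0 0 0.006 0; -1 0 0 0.006 0; -1 0 0 0.006 0")

```text
time: 18.57
position: [0.5606, 0.1759, 0.0511]
tool_rot: [0.835, 0.55, 0.001, 0.001]
ft_force: [-3.7, -2.4, 23.0]
grip_width: 0.0005
grip_force: 10.8
```

Request:
move_arm(motion="-1 0 0 0.003 0; -1 0 0 0.005 0; -1 0 0 0.005 0; -1 0 0 0.005 0")

```text
time: 18.9
position: [0.5607, 0.1759, 0.051]
tool_rot: [0.835, 0.55, 0.002, 0.001]
ft_force: [-3.7, -2.7, 27.8]
grip_width: 0.0004
grip_force: 13.5
```

Solid at z=0.051, so on to the fourth corner (-,+).

Request:
move_arm(motion="-1 0 0 -0.03 0; -1 0 0 -0.08 0; -1 0 -0.09 -0.08 0; -1 0 -0.19 -0.08 0; -1 0 -0.19 -0.08 0; -1 0 -0.19 -0.06 0; -1 0 -0.19 -0.05 0; -1 0 -0.19 -0.04 0; -1 0 -0.19 -0.04 0")

```text
time: 19.65
position: [0.526, 0.191, 0.0546]
tool_rot: [0.835, 0.55, 0.001, 0.0]
ft_force: [0.1, 0.8, 2.9]
grip_width: 0.0009
grip_force: 1.5
```

Request:
move_arm(motion="-1 0 0 0.003 0; -1 0 0 0.006 0; -1 0 0 0.01 0; -1 0 0 0.01 0; -1 0 0 0.01 0")

```text
time: 20.07
position: [0.526, 0.1912, 0.0534]
tool_rot: [0.835, 0.55, 0.001, 0.0]
ft_force: [-0.6, 0.7, 7.7]
grip_width: 0.0008
grip_force: 3.6
```

Request:
move_arm(motion="-1 0 0 0.003 0; -1 0 0 0.006 0; -1 0 0 0.008 0; -1 0 0 0.008 0; -1 0 0 0.008 0")

```text
time: 20.48
position: [0.5258, 0.1913, 0.0519]
tool_rot: [0.835, 0.55, 0.001, 0.0]
ft_force: [-1.5, 2.3, 8.1]
grip_width: 0.0006
grip_force: 4.1
```

Request:
move_arm(motion="-1 0 0 0.003 0; -1 0 0 0.006 0; -1 0 0 0.008 0; -1 0 0 0.008 0; -1 0 0 0.008 0")

```text
time: 20.9
position: [0.5255, 0.1915, 0.0506]
tool_rot: [0.835, 0.55, 0.001, -0.0]
ft_force: [-2.1, 2.2, 11.0]
grip_width: 0.0006
grip_force: 5.4
```

Request:
move_arm(motion="-1 0 0 0.003 0; -1 0 0 0.006 0; -1 0 0 0.006 0; -1 0 0 0.006 0")

```text
time: 21.23
position: [0.5255, 0.1916, 0.0503]
tool_rot: [0.835, 0.55, 0.001, 0.0]
ft_force: [-3.7, 2.9, 18.0]
grip_width: 0.0009
grip_force: 8.7
```

Request:
move_arm(motion="-1 0 0 0.003 0; -1 0 0 0.006 0; -1 0 0 0.006 0; -1 0 0 0.006 0")

```text
time: 21.57
position: [0.5256, 0.1916, 0.0502]
tool_rot: [0.835, 0.55, 0.002, 0.0]
ft_force: [-5.4, 1.7, 24.1]
grip_width: 0.0002
grip_force: 12.4
```

Request:
move_arm(motion="-1 0 0 -0.03 0; -1 0 0 -0.08 0; -1 -0.17 0 -0.08 0; -1 -0.34 0 -0.08 0; -1 -0.34 0 -0.08 0; -1 -0.34 0 -0.06 0; -1 -0.34 0 -0.045 0; -1 -0.34 0 -0.03 0; -1 -0.34 0 -0.03 0; -1 -0.34 0 -0.03 0")

```text
time: 22.4
position: [0.4977, 0.1293, 0.0525]
tool_rot: [0.835, 0.55, -0.0, -0.0]
ft_force: [-0.2, 0.5, -0.7]
grip_width: 0.0004
grip_force: 0.0
```

Request:
move_arm(motion="-1 0 0 0.003 0; -1 0 0 0.006 0; -1 0 0 0.01 0; -1 0 0 0.01 0; -1 0 0 0.01 0")

```text
time: 22.82
position: [0.4975, 0.1286, 0.051]
tool_rot: [0.835, 0.55, 0.0, 0.0]
ft_force: [0.6, 0.5, -0.7]
grip_width: 0.0002
grip_force: 0.0
```

Request:
move_arm(motion="-1 0 0 0.003 0; -1 0 0 0.006 0; -1 0 0 0.006 0; -1 0 0 0.006 0; -1 0 0 0.006 0")

```text
time: 23.23
position: [0.4976, 0.1286, 0.0505]
tool_rot: [0.835, 0.55, 0.0, 0.0]
ft_force: [-0.8, -0.4, 6.2]
grip_width: 0.0005
grip_force: 2.8
```

Request:
move_arm(motion="-1 0 0 0.003 0; -1 0 0 0.006 0; -1 0 0 0.008 0; -1 0 0 0.008 0; -1 0 0 0.008 0")

```text
time: 23.65
position: [0.4976, 0.1286, 0.0503]
tool_rot: [0.835, 0.55, 0.0, 0.0]
ft_force: [-3.3, 0.4, 17.7]
grip_width: 0.0002
grip_force: 8.8
```

Request:
move_arm(motion="-1 0 0 0.003 0; -1 0 0 0.006 0; -1 0 0 0.006 0; -1 0 0 0.006 0")

```text
time: 23.98
position: [0.4976, 0.1286, 0.0502]
tool_rot: [0.835, 0.55, 0.001, 0.0]
ft_force: [-4.8, -0.4, 26.6]
grip_width: 0.0004
grip_force: 13.4
```

Request:
move_arm(motion="-1 0 0 0.002 0; -1 0 0 0.004 0; -1 0 0 0.004 0; -1 0 0 0.004 0")

```text
time: 24.32
position: [0.4975, 0.1286, 0.0501]
tool_rot: [0.835, 0.55, 0.001, 0.001]
ft_force: [-6.2, -0.2, 32.6]
grip_width: 0.0005
grip_force: 16.4
```

Request:
move_arm(motion="-1 0 0 -0.03 0; -1 0 0 -0.08 0; -1 0 0.09 -0.08 0; -1 0 0.18 -0.08 0; -1 0 0.185 -0.08 0; -1 0 0.185 -0.06 0; -1 0 0.185 -0.045 0; -1 0 0.185 -0.03 0; -1 0 0.185 -0.03 0")

```text
time: 25.07
position: [0.5294, 0.1143, 0.051]
tool_rot: [0.835, 0.55, -0.002, -0.001]
ft_force: [0.6, 0.3, 0.6]
grip_width: 0.0
grip_force: 0.0
```

Request:
move_arm(motion="-1 0 0 0.004 0; -1 0 0 0.008 0; -1 0 0 0.012 0; -1 0 0 0.012 0; -1 0 0 0.012 0")

```text
time: 25.48
position: [0.5307, 0.1142, 0.0504]
tool_rot: [0.835, 0.55, -0.0, -0.0]
ft_force: [-2.2, 0.2, 5.9]
grip_width: 0.0005
grip_force: 2.9
```

Request:
move_arm(motion="-1 0 0 0.003 0; -1 0 0 0.006 0; -1 0 0 0.009 0; -1 0 0 0.009 0; -1 0 0 0.009 0")

```text
time: 25.9
position: [0.5307, 0.1141, 0.0503]
tool_rot: [0.835, 0.55, -0.0, -0.0]
ft_force: [-4.3, 0.2, 17.4]
grip_width: 0.0008
grip_force: 8.9
```

Request:
move_arm(motion="-1 0 0 0.003 0; -1 0 0 0.006 0; -1 0 0 0.008 0; -1 0 0 0.008 0; -1 0 0 0.008 0")

```text
time: 26.32
position: [0.5308, 0.1142, 0.0501]
tool_rot: [0.835, 0.55, -0.0, 0.0]
ft_force: [-6.8, -1.3, 29.7]
grip_width: 0.0008
grip_force: 14.4
```

Request:
move_arm(motion="-1 0 0 -0.03 0; -1 0 0 -0.08 0; -1 0.17 0 -0.08 0; -1 0.34 0 -0.08 0; -1 0.34 0 -0.08 0; -1 0.34 0 -0.06 0; -1 0.34 0 -0.045 0; -1 0.34 0 -0.03 0; -1 0.34 0 -0.03 0; -1 0.34 0 -0.03 0")

```text
time: 27.15
position: [0.5577, 0.1755, 0.0518]
tool_rot: [0.836, 0.549, -0.001, -0.0]
ft_force: [0.6, -0.8, 0.1]
grip_width: 0.0003
grip_force: 0.0
```

Request:
move_arm(motion="-1 0 0 0.004 0; -1 0 0 0.008 0; -1 0 0 0.012 0; -1 0 0 0.012 0; -1 0 0 0.012 0")

```text
time: 27.57
position: [0.5585, 0.176, 0.0504]
tool_rot: [0.835, 0.55, -0.0, 0.0]
ft_force: [-1.1, -1.6, 3.6]
grip_width: 0.0007
grip_force: 2.0
```

Request:
move_arm(motion="-1 0 0 0.003 0; -1 0 0 0.006 0; -1 0 0 0.008 0; -1 0 0 0.008 0; -1 0 0 0.008 0")

```text
time: 27.98
position: [0.5586, 0.1761, 0.0503]
tool_rot: [0.835, 0.55, 0.0, 0.0]
ft_force: [-2.9, -2.2, 13.6]
grip_width: 0.0006
grip_force: 6.9
```

Request:
move_arm(motion="-1 0 0 0.003 0; -1 0 0 0.006 0; -1 0 0 0.008 0; -1 0 0 0.008 0; -1 0 0 0.008 0")

```text
time: 28.4
position: [0.5586, 0.1761, 0.0502]
tool_rot: [0.835, 0.55, 0.0, 0.001]
ft_force: [-6.1, -3.1, 24.0]
grip_width: 0.0005
grip_force: 11.5
```

Request:
move_arm(motion="-1 0 0 -0.03 0; -1 0 0 -0.08 0; -1 0 -0.09 -0.08 0; -1 0 -0.18 -0.08 0; -1 0 -0.18 -0.08 0; -1 0 -0.18 -0.06 0; -1 0 -0.18 -0.045 0; -1 0 -0.18 -0.03 0; -1 0 -0.18 -0.03 0")

```text
time: 29.15
position: [0.5259, 0.1903, 0.0519]
tool_rot: [0.835, 0.55, -0.0, -0.0]
ft_force: [0.2, -0.2, -0.3]
grip_width: 0.0004
grip_force: 0.0
```

Request:
move_arm(motion="-1 0 0 0.004 0; -1 0 0 0.008 0; -1 0 0 0.012 0; -1 0 0 0.012 0; -1 0 0 0.012 0")

```text
time: 29.57
position: [0.5256, 0.1906, 0.0505]
tool_rot: [0.835, 0.55, 0.0, 0.0]
ft_force: [0.3, -0.7, 0.2]
grip_width: 0.0006
grip_force: 0.2
```

Request:
move_arm(motion="-1 0 0 0.003 0; -1 0 0 0.006 0; -1 0 0 0.008 0; -1 0 0 0.008 0; -1 0 0 0.008 0")

```text
time: 29.98
position: [0.5256, 0.1906, 0.0503]
tool_rot: [0.835, 0.55, 0.0, 0.0]
ft_force: [-1.7, -1.2, 11.6]
grip_width: 0.0004
grip_force: 5.5
```

Request:
move_arm(motion="-1 0 0 0.003 0; -1 0 0 0.006 0; -1 0 0 0.008 0; -1 0 0 0.008 0; -1 0 0 0.008 0")

```text
time: 30.4
position: [0.5256, 0.1907, 0.0502]
tool_rot: [0.835, 0.55, 0.001, 0.0]
ft_force: [-4.1, -0.6, 21.5]
grip_width: 0.0001
grip_force: 10.6
```

Request:
move_arm(motion="-1 0 0 -0.1 0; -1 0 0 -0.3 0; -1 -0.2 0 -0.5 0; -1 -0.4 0 -0.6 0; -1 -0.6 0 -0.6 0; -1 -0.8 0 -0.6 0; -1 -1 0 -0.6 0; -1 -1 0.1 -0.6 0; -1 -1 0.2 -0.6 0; -1 -1 0.2 -0.6 0; -1 -1 0.2 -0.6 0")

```text
time: 31.32
position: [0.4835, -0.0095, 0.1672]
tool_rot: [0.836, 0.549, 0.0, 0.0]
ft_force: [-0.3, -1.0, 0.1]
grip_width: 0.0
grip_force: 0.0
```

```bash
cat >> h.py <<'E'
def top(png):
    im,P=cloud("top"); hsv=cv2.cvtColor(im,cv2.COLOR_RGB2HSV)
    near=np.hypot(P[...,0]-.526,P[...,1]-.152)<.085
    g=(hsv[...,0]>27)&(hsv[...,0]<60)&(hsv[...,1]>180)&near
    b=(im[...,2]>120)&(im[...,0]<60)&(im[...,1]<130)&near
    k=np.ones((3,3),np.uint8)
    for n,m in(("green",g),("tile",b)):
        r=cv2.minAreaRect((P[m][:,:2]*1e3).astype(np.float32))
        Q=P[cv2.erode(m.astype(np.uint8),k)>0] if n=="tile" else P[m]
        s=np.linalg.lstsq(np.c_[Q[:,:2]-[.5265,.153],np.ones(len(Q))],Q[:,2],rcond=None)[0]
        print(n,len(Q),"z %.4f med %.4f"%(s[2],np.median(Q[:,2])),"slope mm/m",(s[:2]*1e3).round(1),r)
    save(png,cv2.resize(im[180:255,195:295],(800,600),interpolation=cv2.INTER_CUBIC))
E
python3 - <<'E'
from h import *
top("pics/t2.png"); look()
go(.5267,.153,.06,-23.4)
E
```

```text
green 310 z 0.0391 med 0.0392 slope mm/m [ 2.1 -4.8] ((526.1922607421875, 152.10733032226562), (117.40894317626953, 87.27776336669922), 66.54801940917969)
tile 118 z 0.0450 med 0.0417 slope mm/m [-153.2   57.5] ((533.3525390625, 147.92962646484375), (87.93022155761719, 43.822845458984375), 63.66073989868164)
green 165 z 0.0376 slope mm/m [2.1 0.9] [528.7 148.5] [115.6  89.2] 67.5
tile 239 z 0.0402 slope mm/m [10.4 -0. ] [529.  149.2] [90.  57.6] 66.5
t31.42 pos [ 0.4818 -0.0081  0.1668] yaw -23.24 tilt 0.13 F [-0.87  0.34 -0.15] grip 0.0004 0.0 
shift [ 0.8291 -0.1103  0.5341] turn 0.0009
```

View pics/t2.png

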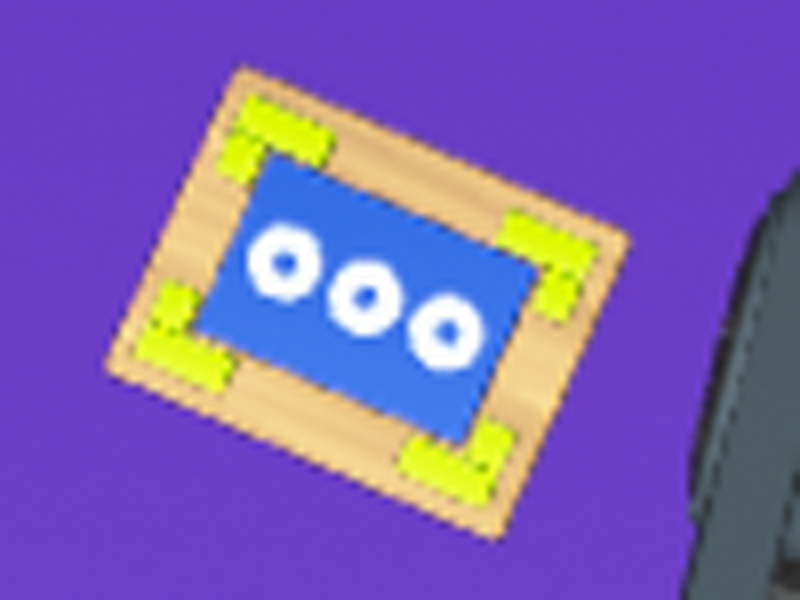

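The top view shows the tile inside all four corner pieces, centred at (365,297). Corner tops are at z 0.0391 and the tile top at 0.0417, which is 2.6 mm proud against the 2.5 mm expected when home. Now the bedding push at the centre.

Request:
move_arm(motion="-1 0.2 0 0 0; -1 0.4 0 0 0; -1 0.6 -0.1 0 0; -1 0.8 -0.11 0.1 0; -1 0.829 -0.11 0.25 0; -1 0.829 -0.11 0.4 0; -1 0.829 -0.11 0.48 0; -1 0.829 -0.11 0.52 0; -1 0.829 -0.11 0.54 0; -1 0.829 -0.11 0.54 0; -1 0.829 -0.11 0.54 0")

```text
time: 32.33
position: [0.5287, 0.1522, 0.0599]
tool_rot: [0.835, 0.55, 0.001, 0.0]
ft_force: [0.3, 0.6, 0.9]
grip_width: 0.0003
grip_force: 0.0
```

```bash
python3 - <<'E'
from h import *
go(.5267,.153,.0515,-23.4)
E
```

```text
t32.33 pos [0.5287 0.1522 0.0599] yaw -23.27 tilt 0.07 F [0.33 0.57 0.9 ] grip 0.0003 0.0 
shift [-0.0003 -0.0107  0.0422] turn 0.0007
```

Request:
move_arm(motion="-1 0 -0.01 0.015 0; -1 0 -0.01 0.03 0; -1 0 -0.01 0.038 0; -1 0 -0.01 0.044 0; -1 0 -0.01 0.044 0; -1 0 -0.01 0.044 0")

```text
time: 32.83
position: [0.5266, 0.1528, 0.0504]
tool_rot: [0.835, 0.55, 0.0, 0.0]
ft_force: [0.9, 0.4, 0.4]
grip_width: 0.0008
grip_force: 0.2
```

Request:
move_arm(motion="-1 0 0 0.004 0; -1 0 0 0.008 0; -1 0 0 0.01 0; -1 0 0 0.01 0; -1 0 0 0.01 0")

```text
time: 33.25
position: [0.5267, 0.1528, 0.0503]
tool_rot: [0.835, 0.55, 0.0, 0.0]
ft_force: [-3.0, -1.3, 15.2]
grip_width: 0.0004
grip_force: 7.1
```

Need about 5 N more (roughly 0.7 mm), then hold for over a second.

Request:
move_arm(motion="-1 0 0 0.002 0; -1 0 0 0.0035 0; -1 0 0 0.0035 0; -1 0 0 0.0035 0")

```text
time: 33.58
position: [0.5267, 0.1528, 0.0503]
tool_rot: [0.835, 0.55, 0.0, 0.0]
ft_force: [-3.5, -1.5, 20.0]
grip_width: 0.0004
grip_force: 9.5
```

Request:
move_arm(motion="-1 0 0 0 0; -1 0 0 0 0; -1 0 0 0 0; -1 0 0 0 0; -1 0 0 0 0; -1 0 0 0 0; -1 0 0 0 0; -1 0 0 0 0; -1 0 0 0 0; -1 0 0 0 0; -1 0 0 0 0; -1 0 0 0 0")

```text
time: 34.58
position: [0.5267, 0.1528, 0.0503]
tool_rot: [0.835, 0.55, 0.0, 0.0]
ft_force: [-3.4, -1.9, 18.9]
grip_width: 0.0005
grip_force: 9.5
```

Request:
move_arm(motion="-1 0 0 0 0; -1 0 0 0 0; -1 0 0 0 0; -1 0 0 0 0")

```text
time: 34.92
position: [0.5266, 0.1528, 0.0503]
tool_rot: [0.835, 0.55, 0.0, 0.0]
ft_force: [-3.7, -0.3, 19.1]
grip_width: 0.0008
grip_force: 9.5
```

Bedded at about 19 to 20 N for 1.3 s. I'll lift off, move clear and verify.

Request:
move_arm(motion="-1 0 0 -0.05 0; -1 0 0 -0.2 0; -1 0 0 -0.4 0; -1 -0.2 0 -0.6 0; -1 -0.4 0 -0.6 0; -1 -0.6 0 -0.6 0; -1 -0.8 0 -0.6 0; -1 -1 0 -0.6 0; -1 -1 0 -0.6 0; -1 -1 0 -0.6 0; -1 -1 0 -0.6 0; -1 -1 0 -0.6 0")

```text
time: 35.92
position: [0.4481, -0.03, 0.1677]
tool_rot: [0.835, 0.55, 0.0, 0.0]
ft_force: [-0.3, -0.6, 0.2]
grip_width: 0.0005
grip_force: 0.0
```

```bash
python3 - <<'E'
from h import *
im,P=cloud("top")
c=np.array([.5262,.1522]); a=np.radians(66.6); ex=np.array([np.sin(a),-np.cos(a)]); ey=np.array([np.cos(a),np.sin(a)])
u=(P[...,:2]-c)@ex; v=(P[...,:2]-c)@ey
m=(abs(u)<.026)&(abs(v)<.041)&(P[...,2]>.02)
s=np.linalg.lstsq(np.c_[u[m],v[m],np.ones(m.sum())],P[m][:,2],rcond=None)[0]; print("tile z, slopes",m.sum(),s)
for i in(-1,1):
  for j in(-1,1):
    q=m&(u*i>.008)&(v*j>.015); print(i,j,"%.4f"%P[q][:,2].mean())
hsv=cv2.cvtColor(im,cv2.COLOR_RGB2HSV); g=(hsv[...,0]>27)&(hsv[...,0]<60)&(hsv[...,1]>180)&(abs(u)<.05)&(abs(v)<.065); print("green",np.median(P[g][:,2]))
look(); go(.5,0,.1,0)
E
```

```text
tile z, slopes 706 [-0.00568488  0.00344765  0.041637  ]
-1 -1 0.0414
-1 1 0.0417
1 -1 0.0411
1 1 0.0416
green 0.03903671387423713
green 167 z 0.0375 slope mm/m [-2.3  5.4] [527.9 148.7] [114.8  87.9] 66.7
tile 238 z 0.0401 slope mm/m [2.9 5.8] [528.8 148.8] [87.4 57.4] 64.5
t36.02 pos [ 0.448  -0.0295  0.1676] yaw -23.13 tilt 0.02 F [ 0.8   0.1  -0.31] grip 0.0004 0.0 
shift [0.2378 0.1811 0.3381] turn -0.1285
```

The tile is level within about 0.5 mm (noise level) and stands 2.6 mm above the corner pieces, so it is home. Handing in.

```bash
python3 -c "
from h import *
print(robot.hand_in())"
```

```text
the job is handed in; nothing more can be done
None
```

The blue tile lies level and home between the four corner pieces of the trivet and was bedded with about 19–20 N for 1.3 s; the highest push I read was about 33 N, and I handed it in at about 36 s without being told the verdict.

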